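Set up the sloped rack and lay the pylon tubes on it

TASK

Get the sloped tube rack ready and load it. First drop the grooved roller into the rack's slotted dropouts until both axle ends bottom out, then stand the stop plate fully down in the long slot at the rack's low end, tab up; then lay every pylon tube in its own groove across the roller and the comb rail, clamp uphill beyond the rail and plain end down against the plate. Leave the other things on the bench where they are.

Things in the scene. Friction and masses are not known exactly. Their poses are not given: they have to be found in the camera images.
- rack: the fixed sloped tube rack on a plywood base 200 x 270 mm. Origin on the bench surface; x runs uphill (base from x = -130 to +70 mm), y across, z up. In order uphill: long slot for the stop plate, two steel dropouts for the roller, comb rail of wire staples with four gaps 27 mm wide, 34 at the top. Highest part of the bare rack: staple tops, z = 122 mm.
- roller_seat (a point): where the roller's middle is when seated: rack x = -45, y = 0, z = 62 mm. The dropouts stand at y = +-121 mm (8 mm thick); their vertical open-topped slots are 15 mm wide, bottom at z = 56 mm, flared at the mouth up to z = 92 mm. The seated roller lies along rack y with 4 mm end play each way.
- plate_slot (a point): middle of the floor of the stop plate's slot: rack x = -96.5, y = 0, z = 10 mm. The slot runs along rack y, 200 mm long, 10 mm wide, straight below z = 50 mm, flared above to its mouth at z = 60 mm. When the plate is fully home its lower edge is on this floor.
- lane_1 (a point): where the mid point of a tube laid in lane 1 (rack y = -81 mm) is, with its plain end about 5 mm from the plate. A laid tube runs along rack x, rising 15 degrees towards +x (clamp end high); it rests on the roller 34 mm and on the rail (12 mm thick) 124 mm from its plain end, open below between them. Axes as the rack's.
- lane_2 (a point): the same for lane 2, rack y = -27 mm.
- lane_3 (a point): the same for lane 3, rack y = 27 mm.
- lane_4 (a point): the same for lane 4, rack y = 81 mm.
- roller_mid (a point): the roller, 450 g: steel axle 12 mm thick, 264 mm long along its y; black core 28 mm thick; grey sleeves 48 mm thick out to y = +-113 mm with four grooves 28 mm wide at y = +-27, +-81 mm. Point: middle of the axle, in the middle sleeve (26 mm long), where to grasp it. Same end for end. It starts on two bars of a wooden cradle, axis 48 mm above the bench, bar tops at 28 mm.
- plate_tab (a point): the stop plate, 350 g: aluminium, 8 mm thick (x), 194 mm wide (y), 92 mm high, with a tab 56 mm wide and 30 mm high on the middle of its top edge to grasp. Point: in the tab, 106 mm above the lower edge, 16 mm below the tab's top. z up; same either way round. It starts upright in a slot 26 mm deep in a wooden stand 36 mm high, lower edge 10 mm above the bench.
- tube_a_mid (a point): pylon tube, 180 g: aluminium, 24 mm in diameter, 166 mm long, with a black clamp block (40 mm wide, 24 mm high) on its last 30 mm. Point: on the axis at half its length; x runs along the tube towards the clamp (clamp at x = +53 to +83 mm, plain end at x = -83 mm). Starts lying flat on the bench, axis 12 mm up. May be absent; may get knocked aside.
- tube_b_mid (a point): another pylon tube, exactly as tube_a_mid; may be absent, may be knocked about.
- tube_c_mid (a point): another pylon tube, exactly as tube_a_mid; may be absent, may be knocked about.
- tube_d_mid (a point): another pylon tube, exactly as tube_a_mid; may be absent, may be knocked about.
- glue: white bottle, bystander, 150 mm high, 56 mm across; origin at its underside
- mug: mug, bystander, 90 mm high, 80 mm across; origin at its underside
- wrench: wrench, bystander, lying flat
- driver: screwdriver, bystander, lying flat
- tape: roll of tape, bystander, 90 mm across, 25 mm high
- filler: jar, bystander, 80 mm high, 72 mm across; origin at its underside

How it is judged:
By the outcome, as a careful person would: the job done as asked, in the order asked, and still so for the second after the job is handed in, with the robot touching nothing.
Of tube_a, tube_b, tube_c, tube_d only 3 to 4 are there at a start; the rules pass over those that are not, and their reading is None.
At some moment in a run one of tube_a, tube_b, tube_c, tube_d may be knocked a few centimetres aside while the robot is not near it.
It also fails if it takes over 208 s, if anything falls off the work surface, if the arm or the gripper's body presses on something with over 40 N, if the wrist force passes 120 N, or if a joint passes its speed limit or range.

ROBOT

A 6-joint arm with a two-finger parallel gripper is mounted at the origin on the work surface. World frame = base frame: x ahead of the robot, y to its left, z up, the work surface at z = 0. Lengths are in m, angles in degrees, forces in N, time in s.
With the tool pointing down it reaches from about 0.325 to 0.775 m from the base axis. Payload 5.5 kg.
Tool frame: the origin (TCP) lies at the centre of the arm's flange, where the gripper is bolted on; the fingertips stand 182 mm ahead of it and the grasp point (between the pads) lies 163 mm ahead of it; z points along the fingers, y is the direction in which the jaws open and shut (so a half turn about z gives the same grasp; the last joint's range is limited). The gripper opens to 88 mm and grips with 3 to 60 N. Pads are 20 mm wide; open, the fingers measure 115 mm over their backs; the gripper's body (75 mm by 178 mm) begins 61 mm behind the grasp point.
Start: joints at [-69.139, 5.22, 70.514, -0, 104.267, -3.249], TCP at [0.245, -0.548, 0.405] pointing down, gripper open.
Joint ranges: [-164.24, 164.24], [-49.07, 125.15], [9.68, 141.18], [-86.29, 266.29], [3.28, 154.24], [-151.56, 151.56]. Speed limits (degrees/s): [147.25, 147.25, 172.46, 180, 180, 180].

INTERFACE

Orientations are given as [roll, pitch, yaw] about the fixed x, y, z axes, in that order (R = Rz(yaw) Ry(pitch) Rx(roll)).
In Python, from station import r gives the robot as it stands. The module is installed in compiled form; this text tells all that it offers. Calls block until the motion is done:
- r.reach(position, orientation): joint-space move of the TCP to a pose.
- r.servo_line(position, rotation=None, speed=0.15): straight line of the TCP; rotation=None keeps the orientation; speed is the mean speed in m/s.
- r.move_joints(angles): joint-space move.
- r.let_go() and r.grab(squeeze=None): open the fingers fully, or close them until they stop; squeeze is the grip in N (None keeps the last).
- r.wait(seconds).
- r.inverse_kinematics(position, orientation): joint angles nearest the present ones, or None.
- r.sense(): the state.
- r.snapshot(name): name is "scene" or "top" or "wrist"; returns a dict with "frame" (384x512x3 uint8, red, green, blue), "fx", "fy", "cx", "cy" (pixels), "R" (3x3) and "t" (3): a world point X has camera coordinates R X + t. Camera axes: x right, y down, z forward; pixel columns grow to the right and rows downward; lengths in m; the calibration is good to about 2 mm. A picture is of the moment at which its call begins. There is no depth.
A pose or a line that the arm cannot do raises r.IKError and nothing moves.
- r.hand_in(): hands the job in, once; it reports no verdict.
The state is a dict: "clock": time; "joints": joint angles; "joint_vel": joint speeds; "joint_torque": joint torques, N m; "tcp_pos": TCP position; "orientation": TCP orientation; "contact_force": force on the tool from outside, world axes, zero at the start; "torque": the same for the moment, N m; "opening": finger opening in m.
Only numpy, scipy, OpenCV 4.12 (cv2) and the standard library are available. Lean on these libraries where they do the work, as an engineer would, in place of code of your own. Each camera call takes 0.05 s, during which the arm holds its last target. There are 200 camera calls.

## Working session

There is one attempt and no reset: what is moved stays moved. The work goes in short steps, each a Python script; the robot and the scene stay as the last script left them, time stands still between calls to the robot, and variables do not carry over. Pictures are saved under pics/ and viewed, about 12 in all and at most 16, crops included, and the job is handed in when it is done.

```bash
mkdir -p pics; ls; python3 - <<'E'
from station import r
import cv2
s=r.sense();print(s['clock'],s['tcp_pos'],s['orientation'],s['opening'],s['contact_force'])
for n in("scene","top"):
    p=r.snapshot(n);cv2.imwrite(f"pics/{n}0.png",cv2.resize(p["frame"][:,:,::-1],(800,600),interpolation=cv2.INTER_CUBIC))
    print(n,p["fx"],p["fy"],p["cx"],p["cy"],p["R"],p["t"])
E
```

```text
pics
0.0 [ 0.2451138  -0.54771554  0.40351341] [-1.79890168e+02 -5.54282809e-03  2.41103275e+01] 0.08767552562837924 [-0.43774618  0.13363915  0.26110671]
scene 414.0576760262246 414.0576760262246 257.9939292786592 195.9871945616456 [[ 0.7938939   0.6078114  -0.01725637]
 [ 0.36372696 -0.49744225 -0.787562  ]
 [-0.48727321  0.61896406 -0.61599376]] [-0.39982691 -0.14073867  1.79485229]
top 446.33810546303846 446.33810546303846 256.92945146993884 191.5550394289696 [[ 0.02072343 -0.99952453  0.02283115]
 [-0.98121828 -0.02471381 -0.19131103]
 [ 0.19178431 -0.01843772 -0.98126389]] [-0.10007453  0.55965691  1.60358474]
```

View pics/scene0.png

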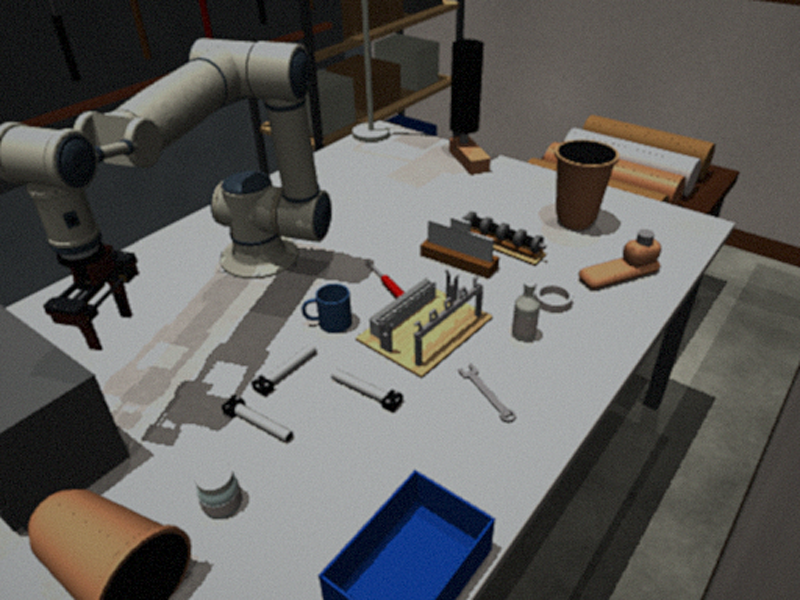

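View pics/top0.png

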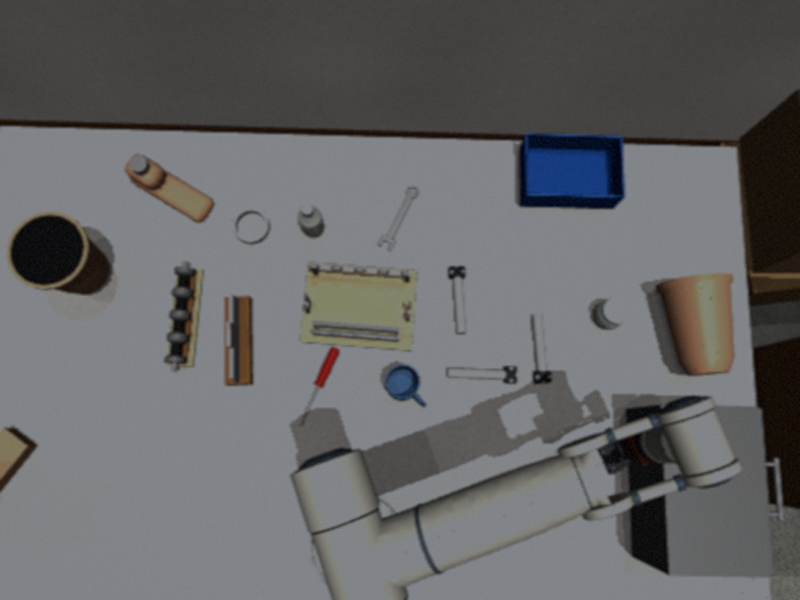

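The views show the rack centre at about (358,306) in the top picture, with its slot side (low end) towards the robot. The roller is at (181,315), the plate at (235,340), and three tubes at (460,300), (480,373) and (540,350). I'll write helpers, then look closer with the wrist camera.

```bash
cat > h.py <<'E'
from station import r
import numpy as np, cv2, pickle
from scipy.spatial.transform import Rotation as Rot
def ray(p,u,v,z):
    R=np.array(p["R"]);t=np.array(p["t"]);c=-R.T@t
    d=R.T@np.array([(u-p["cx"])/p["fx"],(v-p["cy"])/p["fy"],1.])
    return c+d*(z-c[2])/d[2]
def proj(p,X):
    x=np.array(p["R"])@np.array(X)+np.array(p["t"]);return np.array([p["fx"]*x[0]/x[2]+p["cx"],p["fy"]*x[1]/x[2]+p["cy"]])
def snap(cam,name):
    p=r.snapshot(cam);pickle.dump(dict(p),open(f"pics/{name}.pkl","wb"));cv2.imwrite(f"pics/{name}.png",cv2.resize(p["frame"][:,:,::-1],(800,600),interpolation=cv2.INTER_CUBIC));return p
def load(name): return pickle.load(open(f"pics/{name}.pkl","rb"))
K=1.5625
E
python3 - <<'E'
from h import *
p=snap("top","top1")
for n,u,v,z in[("rackc1",304,262,.01),("c2",417,268,.01),("c3",412,350,.01),("c4",301,343,.01),("roller1",185,266,.05),("roller2",176,366,.05),("plate",237,322,.1),("plate e1",235,300,.1),("t1",460,300,.012),("t1p",461,332,.012),("t2",482,373,.012),("t3",541,348,.012),("mug",402,382,.09),("glue",310,215,.15)]:
    print(n,ray(p,u/K,v/K,z).round(3))
# look poses
for x,y in[(.5,.0),(.5,.25),(.5,-.25)]:
    print(r.inverse_kinematics([x,y,.5],[180,0,0]), r.inverse_kinematics([x,y,.5],[180,0,90]),r.inverse_kinematics([x,y,.5],[180,0,-90]))
E
```

```text
rackc1 [0.658 0.154 0.01 ]
c2 [ 0.65  -0.125  0.01 ]
c3 [ 0.447 -0.116  0.01 ]
c4 [0.457 0.152 0.01 ]
roller1 [0.631 0.432 0.05 ]
roller2 [0.392 0.434 0.05 ]
plate [0.491 0.288 0.1  ]
plate e1 [0.542 0.296 0.1  ]
t1 [ 0.572 -0.231  0.012]
t1p [ 0.493 -0.234  0.012]
t2 [ 0.395 -0.285  0.012]
t3 [ 0.459 -0.428  0.012]
mug [ 0.363 -0.092  0.09 ]
glue [0.734 0.128 0.15 ]
[-3.89912188e+00 -7.74289097e+00  7.35028678e+01 -2.54444375e-14
  1.14240023e+02  8.61008781e+01] [-3.89912188e+00 -7.74289097e+00  7.35028678e+01 -2.54444375e-14
  1.14240023e+02 -3.89912188e+00] None
[ 2.30781097e+01  1.24580235e+00  6.48592298e+01 -2.54444375e-14
  1.13894968e+02  1.13078110e+02] [ 2.30781097e+01  1.24580235e+00  6.48592298e+01 -2.54444375e-14
  1.13894968e+02  2.30781097e+01] None
[-3.00519927e+01  1.24580235e+00  6.48592298e+01 -2.54444375e-14
  1.13894968e+02  5.99480073e+01] [-30.05199266   1.24580235  64.85922975   0.         113.8949679
 -30.05199266] [-3.00519927e+01  1.24580235e+00  6.48592298e+01 -2.54444375e-14
  1.13894968e+02  1.49948007e+02]
```

```bash
python3 - <<'E'
from h import *
for i,(x,y,yaw) in enumerate([(.50,-.28,90),(.47,.0,90),(.47,.3,90)]):
    r.reach([x,y,.52],[180,0,yaw]); p=snap("wrist",f"w{i}")
    print(r.sense()["clock"], (-np.array(p["R"]).T@p["t"]).round(3),np.array(p["R"])[2].round(2),p["fx"])
snap("top","top2")
a=np.hstack([cv2.resize(cv2.imread(f"pics/{n}.png"),(400,300)) for n in("w0","top2")])
cv2.imwrite("pics/m1.png",a)
E
```

```text
1.6417 [ 0.498 -0.204  0.498] [-0.   -0.28 -0.96] 307.852712430122
2.7833 [0.469 0.076 0.499] [-0.   -0.28 -0.96] 307.852712430122
3.9833 [0.469 0.376 0.499] [-0.   -0.28 -0.96] 307.852712430122
```

View pics/w1.png

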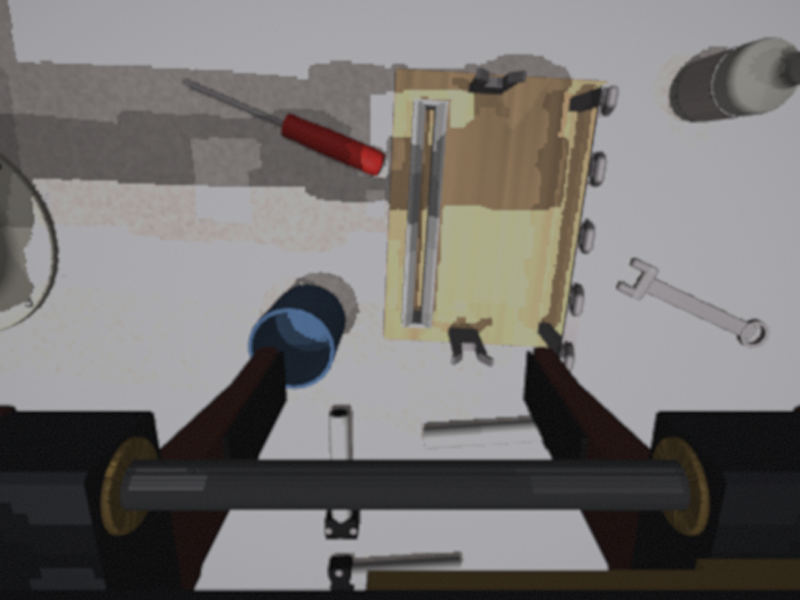

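View pics/w2.png

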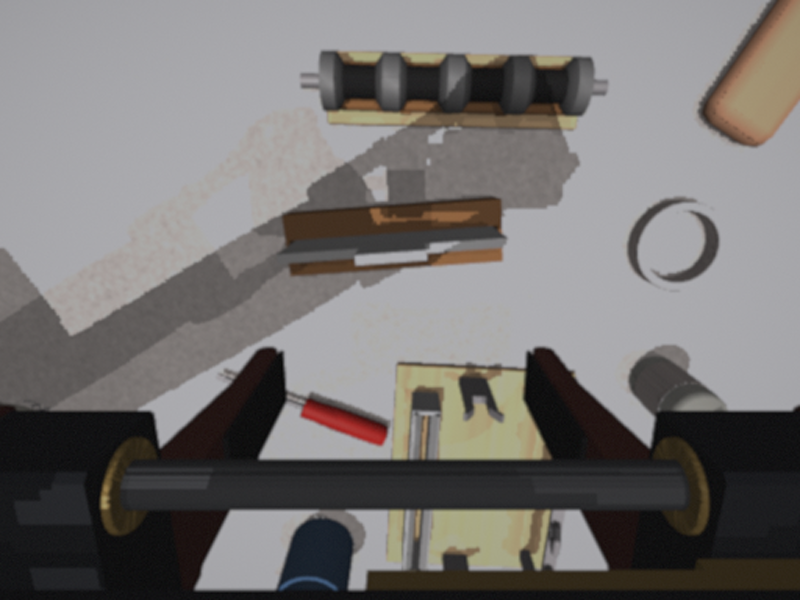

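View pics/m1.png

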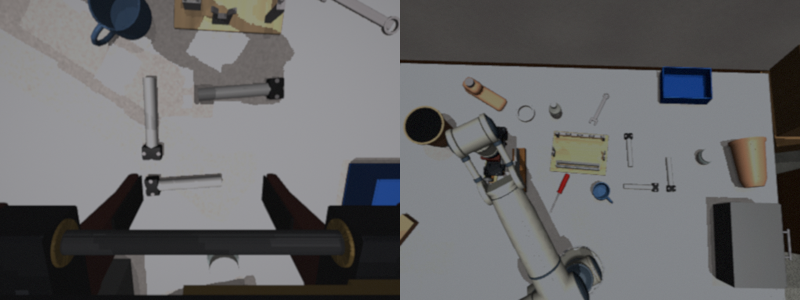

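The views confirm three tubes only, with the roller (800-px frame) from (300,80) to (607,87), the plate tab at about (390,250), and the slot from (432,101) to (418,326). I'll take closer views for precision.

```bash
python3 - <<'E'
from h import *
for n,x,y in [("c_rack",.53,-.045),("c_rp",.5,.30)]:
    r.reach([x,y,.40],[180,0,90]); r.wait(.2);p=snap("wrist",n)
    f=p["frame"][:240,:,::-1]
    ys,xs=(0,150) if n=="c_rack" else (0,120)
    c=f[:235,xs:xs+312]; cv2.imwrite(f"pics/{n}_z.png",cv2.resize(c,None,fx=2.5,fy=2.5,interpolation=cv2.INTER_CUBIC))
print(r.sense()["clock"])
E
```

```text
7.225
```

View pics/c_rack_z.png

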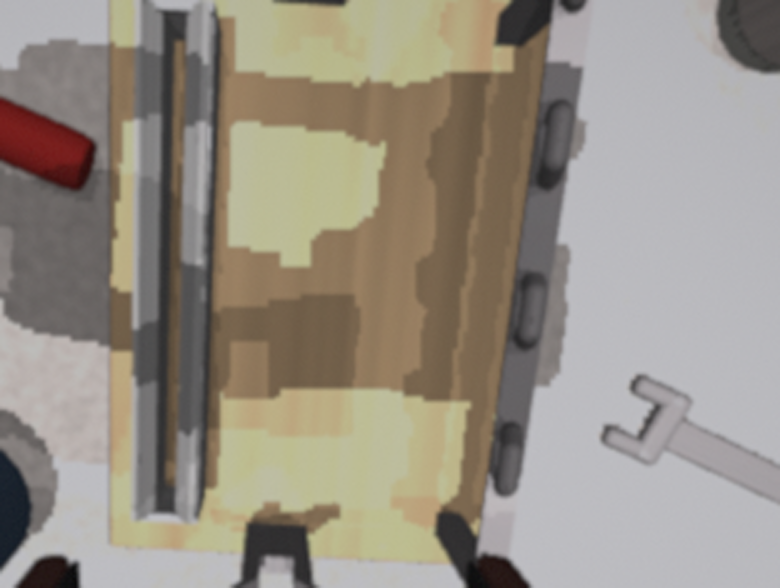

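View pics/c_rp_z.png

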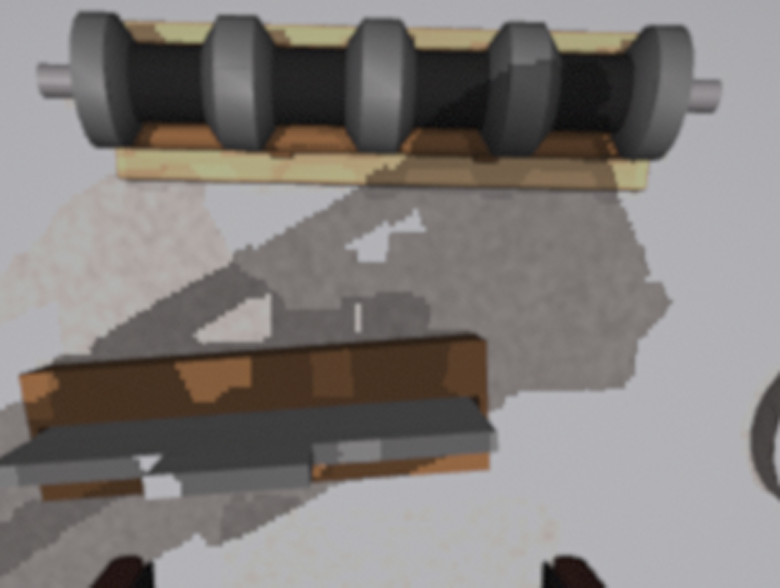

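The rack slot rims run from about (179,8) to (168,516). The roller axle ends are at (38,80) and (720,96). The plate's tab-top centre is at about (227,481) and its top edge ends at (9,475) and (496,441). These are all in the 2.5x crops.

```bash
python3 - <<'E'
from h import *
p=load("c_rack");q=load("c_rp");w=load("w1")
R=lambda x,y,z:ray(p,150+x/2.5,y/2.5,z)[:2]*1000
Q=lambda x,y,z:ray(q,120+x/2.5,y/2.5,z)[:2]*1000
W=lambda x,y,z:ray(w,x/K,y/K,z)[:2]*1000
def line(n,a,b):
    d=b-a;print(n,a.round(1),b.round(1),"mid",((a+b)/2).round(1),"len",np.hypot(*d).round(1),"ang",np.degrees(np.arctan2(d[1],d[0])).round(2))
line("slot(c)",R(167.5,516,.06),R(179,8,.06))
line("slot(w1)",W(418,326,.06),W(432,101,.06))
line("slotL",R(135,517,.06),R(141,8,.06));line("slotR",R(200,515,.06),R(217,2,.06))
line("base bottom",R(108,545,.012),R(475,562,.012))
line("baseleft w1",W(385,338,.012),W(396,69,.012))
line("drop w1",W(471,352,.092),W(499,77,.092))
line("staples w1",W(568,353,.122),W(609,98,.122))
line("staples c",R(510,430,.122),R(560,105,.122))
line("roller",Q(38,80,.048),Q(720,96,.048))
line("rollsleeve",Q(98,80,.048),Q(657,92,.048))
line("plate edge",Q(9,475,.102),Q(496,441,.102))
line("tab",Q(143,488,.132),Q(311,474,.132))
E
```

```text
slot(c) [483.1 -76.1] [494.4 121. ] mid [488.7  22.5] len 197.4 ang 86.71
slot(w1) [481.6 -77.3] [492.2 124.7] mid [486.9  23.7] len 202.3 ang 87.0
slotL [468.8 -76.5] [480.4 121. ] mid [474.6  22.2] len 197.9 ang 86.63
slotR [497.3 -75.6] [508.4 123. ] mid [502.9  23.7] len 198.9 ang 86.81
base bottom [ 445.4 -108.1] [ 633.1 -117.1] mid [ 539.2 -112.6] len 187.9 ang -2.76
baseleft w1 [ 447.5 -107.7] [461.  157.7] mid [454.2  25. ] len 265.7 ang 87.08
drop w1 [529.  -91.2] [542.3 138.5] mid [535.6  23.7] len 230.0 ang 86.69
staples w1 [606.3 -79.8] [617.7 119.7] mid [612.  20.] len 199.8 ang 86.74
staples c [610.2 -23.7] [616.7  77.8] mid [613.4  27.1] len 101.7 ang 86.35
roller [378.8 442.6] [645.4 436.3] mid [512.1 439.5] len 266.7 ang -1.35
rollsleeve [402.2 442.6] [620.6 437.8] mid [511.4 440.2] len 218.4 ang -1.24
plate edge [372.5 297.8] [554.1 310.5] mid [463.3 304.2] len 182.1 ang 4.0
tab [430.6 301.7] [487.  306.5] mid [458.8 304.1] len 56.6 ang 4.83
```

```bash
cat >> h.py <<'E'
YAW=-3.25; RZ=Rot.from_euler('z',YAW,degrees=True)
ORG=np.array([.5843,.0175,0])
def rack(x,y,z): return ORG+RZ.apply(np.array([x,y,z])/1000)
def down(psi,lean=0,axis=None):
    R=Rot.from_euler('xyz',[180,0,psi],degrees=True)
    return R if axis is None else Rot.from_rotvec(np.radians(lean)*np.asarray(axis,float))*R
def eul(R): return list(R.as_euler('xyz',degrees=True))
def tcp(gp,R): return list(np.asarray(gp)-.163*R.as_matrix()[:,2])
def reach(gp,R): r.reach(tcp(gp,R),eul(R))
def lin(gp,R,speed=.15): r.servo_line(tcp(gp,R),eul(R),speed)
def st(m=""):
    s=r.sense();print(m,"t",round(s["clock"],1),"F",np.round(s["contact_force"],1),"T",np.round(s["torque"],2),"open",round(s["opening"],4),"tcp",np.round(s["tcp_pos"],4));return s
E
python3 - <<'E'
from h import *
R=down(-1.3); g=np.array([.5118,.4398,0])
reach(g+[0,0,.2],R); lin(g+[0,0,.062],R,.12); st("at")
r.grab(40); r.wait(.3); st("grab")
lin(g+[0,0,.25],R,.15); st("lift")
P=down(90+YAW,7,RZ.apply([0,1,0])); up=-P.as_matrix()[:,2]
a=rack(-45,0,150)+.014*up
reach(a,P); r.wait(.3); st("over"); snap("wrist","hov_w"); snap("top","hov_t");snap("scene","hov_s")
w=cv2.imread("pics/hov_w.png"); s=load("hov_s")["frame"][150:260,210:350,::-1]; s=cv2.resize(s,(400,314),interpolation=cv2.INTER_CUBIC)
t=load("hov_t")["frame"][140:250,170:290,::-1]; t=cv2.resize(t,(343,314),interpolation=cv2.INTER_CUBIC)
w=cv2.resize(w[:420],(743,286))[:286]
cv2.imwrite("pics/hov.png",np.vstack([w,np.hstack([s,t])]))
E
```

```text
at t 10.1 F [ 0.3 -0.1  0.8] T [0.06 0.02 0.03] open 0.0876 tcp [0.5121 0.44   0.2263]
grab t 11.1 F [-0.9 -4.7  2.8] T [-0.84  0.19 -0.05] open 0.0471 tcp [0.5119 0.4388 0.225 ]
lift t 12.5 F [-0.4  0.9 -5.5] T [ 0.02 -0.01  0.01] open 0.0474 tcp [0.5119 0.4399 0.4114]
over t 14.7 F [ 0.5  0.1 -5.7] T [-0.05 -0.22 -0.02] open 0.0472 tcp [0.561  0.0192 0.3257]
```

View pics/hov.png

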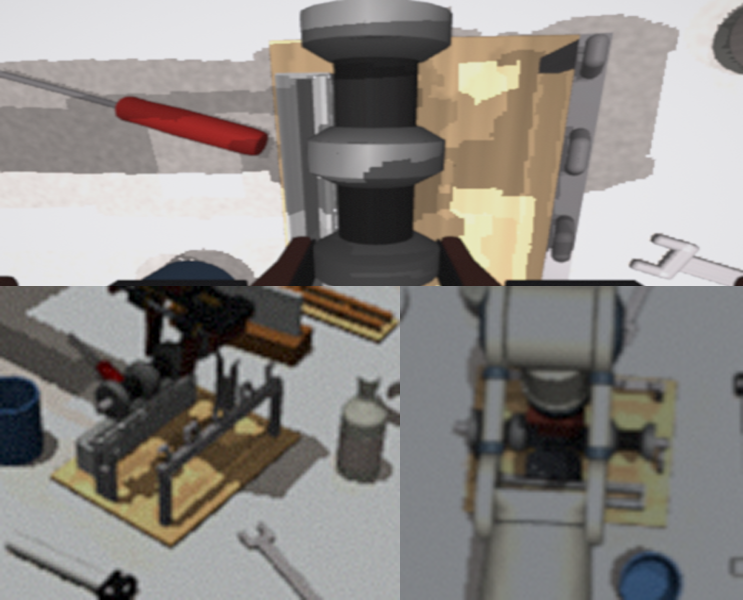

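The hover picture shows the roller held square over the rack, with the slot rim clear of the left finger. I'm lowering in guarded steps.

```bash
python3 - <<'E'
from h import *
P=down(90+YAW,7,RZ.apply([0,1,0])); up=-P.as_matrix()[:,2]
for z in (110,100,95,90,85,80,75,70,66,64,63,62,61):
    lin(rack(-45,0,z)+.014*up,P,.04 if z<110 else .1); r.wait(.15)
    s=st(z); F=s["contact_force"]
    if np.linalg.norm(F-np.array([.5,.1,-5.7]))>15: break
p=snap("scene","ro_s")
E
```

```text
110 t 15.6 F [-0.7 -0.1 -4.7] T [-0.08 -0.32  0.01] open 0.0468 tcp [0.5611 0.0188 0.2867]
100 t 16.1 F [-0.2 -0.3 -5.3] T [-0.05 -0.23 -0.05] open 0.0472 tcp [0.5609 0.0188 0.2758]
95 t 16.5 F [-0.1  0.4 -5.4] T [-0.   -0.23 -0.02] open 0.0472 tcp [0.5609 0.0188 0.2707]
90 t 17.0 F [-0.5  0.6 -4.8] T [-0.04 -0.26  0.05] open 0.0471 tcp [0.5609 0.0189 0.2657]
85 t 17.4 F [ 0.2  0.2 -4.4] T [-0.07 -0.27  0.05] open 0.0473 tcp [0.5609 0.0188 0.2607]
80 t 17.8 F [-0.9  0.3 -6.1] T [-0.04 -0.24 -0.01] open 0.0469 tcp [0.5609 0.0188 0.2557]
75 t 18.2 F [ 0.3 -0.5 -5.1] T [ 0.   -0.27  0.01] open 0.0471 tcp [0.5609 0.0188 0.2507]
70 t 18.7 F [ 0.6 -0.1 -5.6] T [-0.06 -0.27 -0.06] open 0.047 tcp [0.5609 0.0188 0.2457]
66 t 19.1 F [ 0.2 -0.  -5.3] T [-0.05 -0.23  0.01] open 0.047 tcp [0.5609 0.0188 0.2417]
64 t 19.5 F [ 0.6 -0.1 -5.2] T [-0.08 -0.2  -0.  ] open 0.0473 tcp [0.5609 0.0188 0.2397]
63 t 19.9 F [ 0.7  0.1 -4.5] T [-0.06 -0.23 -0.04] open 0.0467 tcp [0.5609 0.0188 0.2387]
62 t 20.3 F [ 0.6 -0.3 -2.5] T [-0.   -0.26 -0.02] open 0.0475 tcp [0.561  0.0188 0.238 ]
61 t 20.7 F [-2.8 -0.7  5.9] T [ 0.01  0.52 -0.  ] open 0.0469 tcp [0.561  0.0188 0.2378]
```

The roller bottomed at the predicted height with no side force. I'll release it, pick the plate and take it above the slot.

```bash
python3 - <<'E'
from h import *
P=down(90+YAW,7,RZ.apply([0,1,0])); up=-P.as_matrix()[:,2]
lin(rack(-45,0,62)+.014*up,P,.05); r.let_go(); r.wait(.2); st("rel")
lin(rack(-45,0,170)+.014*up,P,.1)
R=down(4.4); g=np.array([.4585,.304,0])
reach(g+[0,0,.25],R)
snap("top","ro_t"); 
lin(g+[0,0,.116],R,.1); st("at plate")
r.grab(50); r.wait(.3); st("grab")
lin(g+[0,0,.26],R,.1); st("lift")
Q=down(90+YAW); reach(rack(-96.5,0,255),Q); lin(rack(-96.5,0,180),Q); r.wait(.2); st("over")
snap("wrist","pl_w");snap("scene","pl_s")
w=cv2.resize(cv2.imread("pics/pl_w.png")[:420],(743,390)); s=load("pl_s")["frame"][150:260,210:350,::-1]; s=cv2.resize(s,(400,210*400//400),interpolation=cv2.INTER_CUBIC)
s=cv2.resize(load("pl_s")["frame"][160:245,210:350,::-1],(380,210),interpolation=cv2.INTER_CUBIC)
t=cv2.resize(load("ro_t")["frame"][160:230,180:275,::-1],(363,210),interpolation=cv2.INTER_CUBIC)
cv2.imwrite("pics/pl.png",np.vstack([w,np.hstack([s,t])]))
E
```

```text
rel t 22.0 F [ 0.5  0.5 -0.2] T [-0.03 -0.07 -0.04] open 0.0879 tcp [0.5609 0.0188 0.2377]
at plate t 26.5 F [ 0.4 -0.   0.5] T [-0.    0.01  0.04] open 0.0877 tcp [0.4587 0.3041 0.2799]
grab t 28.0 F [-0.5 -3.1  1.3] T [-0.83  0.07 -0.25] open 0.0079 tcp [0.4585 0.3037 0.279 ]
lift t 29.6 F [-0.5  0.9 -2.6] T [0.01 0.01 0.03] open 0.0079 tcp [0.4585 0.304  0.4221]
over t 32.1 F [ 0.1 -0.1 -3.5] T [-0.  -0.1  0. ] open 0.0078 tcp [0.4882 0.023  0.3445]
```

View pics/pl.png

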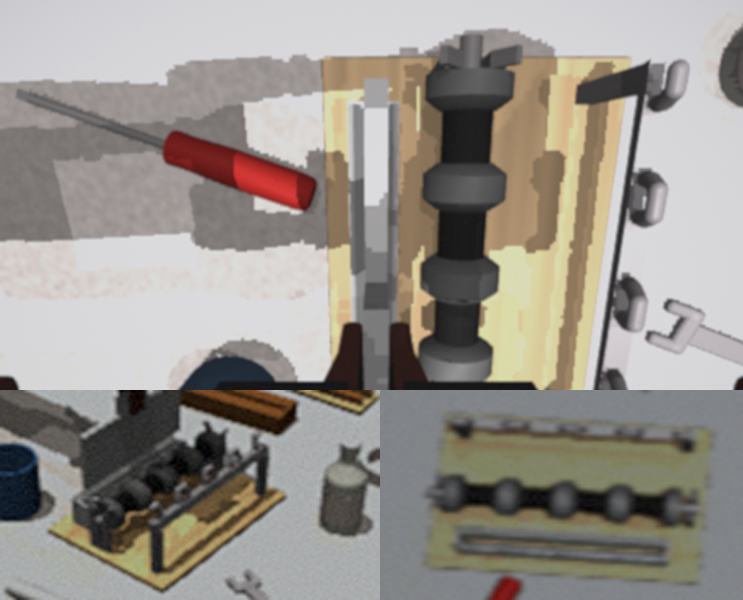

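The roller is seated in both dropouts and the plate is over the slot, parallel to it. I'm lowering with a guard.

```bash
python3 - <<'E'
from h import *
Q=down(90+YAW); z0=None
for z in (172,166,162,158,154,150,145,140,135,130,125,121,119,118,117,116,115,114):
    lin(rack(-96.5,0,z),Q,.05); r.wait(.1)
    s=st(z); F=s["contact_force"]
    if np.hypot(F[0],F[1])>20 or F[2]>12: break
E
```

```text
172 t 32.6 F [-0.9  0.3 -4.3] T [-0.08 -0.09  0.  ] open 0.0078 tcp [0.4879 0.023  0.3348]
166 t 33.0 F [ 0.5  0.1 -3.5] T [-0.08 -0.02 -0.03] open 0.0078 tcp [0.4879 0.023  0.3289]
162 t 33.4 F [-0.7  0.1 -3.3] T [-0.05 -0.09  0.03] open 0.008 tcp [0.488  0.023  0.3249]
158 t 33.7 F [ 0.   0.1 -3.1] T [ 0.01 -0.07 -0.  ] open 0.0074 tcp [0.4879 0.023  0.3209]
154 t 34.1 F [-0.2 -0.3 -3.3] T [-0.03 -0.05  0.02] open 0.0075 tcp [0.488  0.023  0.3168]
150 t 34.4 F [-0.9 -0.7 -2.6] T [-0.03 -0.08  0.02] open 0.0076 tcp [0.488  0.023  0.3129]
145 t 34.8 F [ 0.3 -0.4 -3. ] T [0.01 0.   0.01] open 0.0073 tcp [0.488  0.0229 0.3079]
140 t 35.1 F [-0.3  0.2 -2.9] T [0.01 0.03 0.01] open 0.0077 tcp [0.488  0.023  0.3029]
135 t 35.5 F [-0.5  0.7 -3. ] T [-0.05  0.01  0.01] open 0.0075 tcp [0.488  0.023  0.2979]
130 t 35.8 F [-0.5  0.4 -3.1] T [-0.09 -0.    0.01] open 0.0077 tcp [0.488  0.023  0.2929]
125 t 36.2 F [ 0.5 -0.3 -3.6] T [-0.05  0.04  0.03] open 0.0072 tcp [0.488  0.023  0.2879]
121 t 36.5 F [-0.3 -0.2 -4.4] T [-0.02 -0.06 -0.  ] open 0.0078 tcp [0.488 0.023 0.284]
119 t 36.9 F [ 0.4  0.8 -3.1] T [ 0.01 -0.08  0.03] open 0.0077 tcp [0.488 0.023 0.282]
118 t 37.2 F [-0.7  0.7 -3.1] T [-0.05 -0.04  0.01] open 0.0078 tcp [0.488 0.023 0.281]
117 t 37.6 F [ 1.3  0.  -3.9] T [-0.05 -0.11 -0.05] open 0.0076 tcp [0.488 0.023 0.28 ]
116 t 37.9 F [ 0.2  0.4 -3.2] T [-0.01 -0.11  0.01] open 0.0081 tcp [0.4879 0.023  0.279 ]
115 t 38.3 F [-3.1 -0.   5.5] T [-0.01  0.8   0.  ] open 0.0077 tcp [0.4879 0.023  0.279 ]
114 t 38.6 F [-5.9 -0.2 10.2] T [-0.01  1.23  0.02] open 0.0077 tcp [0.4879 0.023  0.279 ]
```

The plate is home: hard stop at the expected height. I'll release it and get a fresh view of the tubes.

```bash
python3 - <<'E'
from h import *
Q=down(90+YAW)
lin(rack(-96.5,0,116),Q,.05); r.let_go(); r.wait(.1); st("rel"); lin(rack(-96.5,0,230),Q,.15)
r.reach([.48,-.40,.47],[180,0,90]); r.wait(.2); snap("wrist","tb"); st()
E
```

```text
rel t 40.2 F [-0.3 -0.1  0.6] T [-0.03 -0.11  0.01] open 0.0878 tcp [0.4879 0.023  0.279 ]
 t 43.0 F [-0.8 -0.5  0. ] T [ 0.04 -0.08 -0.01] open 0.088 tcp [ 0.4804 -0.3992  0.4702]
```

View pics/tb.png

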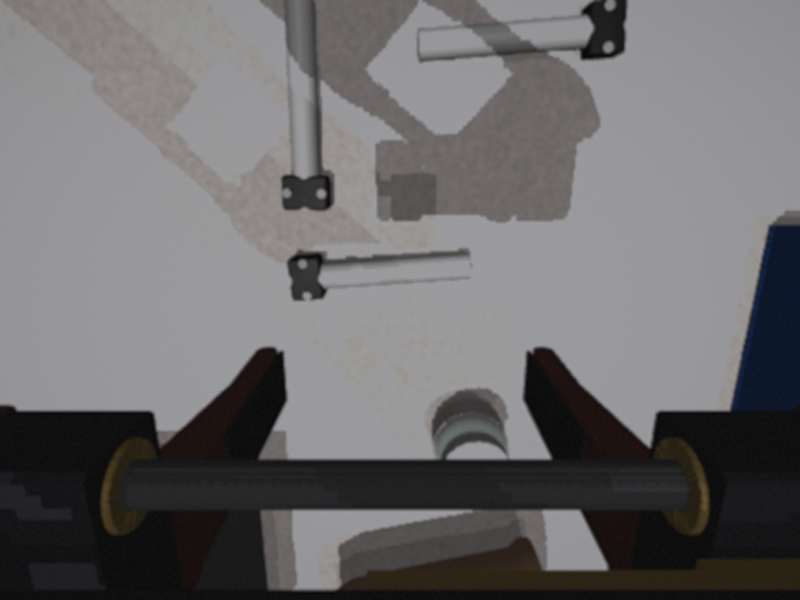

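The tubes (800-px frame): T1 runs from plain end (418,45) to clamp end (625,27). T3 runs from (470,263) to clamp end (291,276). T2's clamp end is at (306,207) and it runs upward.

```bash
cat > tubes.py <<'E'
from h import *
def look(): # repeat the reference view, report changes against it
    r.reach([.48,-.40,.47],[180,0,90]); r.wait(.2); a=load("tb")["frame"]; p=snap("wrist","tb_now")
    d=(cv2.absdiff(cv2.GaussianBlur(a,(5,5),0),cv2.GaussianBlur(p["frame"],(5,5),0)).max(2)[:215]>35).astype(np.uint8)
    n,l,s,c=cv2.connectedComponentsWithStats(d)
    print("changes (800px):",[(tuple((c[i]*K).round().astype(int)),s[i][4]) for i in range(1,n) if s[i][4]>15])
T={}
def tube(n,pa,pb,ends):
    p=load("tb"); A=ray(p,pa[0]/K,pa[1]/K,.012); B=ray(p,pb[0]/K,pb[1]/K,.012); d=B-A; L=np.hypot(*d[:2]); d/=L
    mid=(A+B)/2 if ends else B-.083*d
    T[n]=(mid,np.degrees(np.arctan2(d[1],d[0]))); print(n,mid.round(4),"len",round(L,4),"yaw",T[n][1].round(1))
tube(1,(418,45),(625,27),True); tube(2,(300,0),(306,208),False); tube(3,(470,263),(291,276),True)
S=.008; OFF=.013
def pick(n,flip):
    mid,yaw=T[n]; d=np.array([np.cos(np.radians(yaw)),np.sin(np.radians(yaw)),0]); R=down(yaw+180*flip)
    g=mid+S*d; g[2]=0
    reach(g+[0,0,.15],R); lin(g+[0,0,.012+OFF],R,.1); r.grab(40); r.wait(.3); s=st("grab"); lin(g+[0,0,.2],R,.15)
    return s["opening"]
def place(lane,flip,roll=0):
    R=Rot.from_rotvec(np.radians(-15)*RZ.apply([0,1,0]))*down(YAW+180*flip)
    ax=RZ.apply([np.cos(np.radians(15)),0,np.sin(np.radians(15))]); R=Rot.from_rotvec(np.radians(roll)*ax)*R
    up=-R.as_matrix()[:,2]; n=RZ.apply([-np.sin(np.radians(15)),0,np.cos(np.radians(15))])
    m=rack(-4.4,[-81,-27,27,81][lane-1],99.8)
    P=lambda h,s=0: m+(S+s)*ax+OFF*up+np.array([0,0,h])
    reach(P(.10),R); lin(P(.02),R,.12); r.wait(.1); st("above")
    for h in (.012,.006,.003,.001,0,-.001,-.002):
        lin(P(h),R,.04); r.wait(.15); F=st(h)["contact_force"]
        if F[2]>3 or np.hypot(F[0],F[1])>15: break
    h0=h
    for s in (-.003,-.005,-.006,-.007,-.008):
        lin(P(h0,s),R,.03); r.wait(.15); F2=st(s)["contact_force"]
        if (F2-F)@ax>5: break
    return R,P,h0,s
def free(R,P,h,s):
    r.let_go(); r.wait(.2); st("free"); lin(P(h,s)-.12*R.as_matrix()[:,2],R,.12)
E
python3 - <<'E'
from tubes import *
for f in (0,1):
  for n in T:
    q=r.inverse_kinematics(tcp(T[n][0]+[0,0,.15],down(T[n][1]+180*f)),eul(down(T[n][1]+180*f))); print(n,f,None if q is None else np.round(q,0))
  for roll in (0,-22,22):
    R=Rot.from_rotvec(np.radians(-15)*RZ.apply([0,1,0]))*down(YAW+180*f); ax=RZ.apply([.966,0,.259]); R=Rot.from_rotvec(np.radians(roll)*ax)*R
    print("up",(-R.as_matrix()[:,2]).round(2),[ (None if (q:=r.inverse_kinematics(tcp(rack(0,y,z),R),eul(R))) is None else q.round(0)) for y in(-81,81) for z in (110,210)])
E
```

```text
1 [ 0.5741 -0.2239  0.012 ] len 0.1688 yaw 4.6
2 [ 0.3928 -0.2799  0.012 ] len 0.1649 yaw -91.5
3 [ 0.4565 -0.4192  0.012 ] len 0.167 yaw -175.7
1 0 [-24.   8.  76.  -0.  96.  61.]
2 0 [-40. -13.  96.  -0.  97. 142.]
3 0 [ -46.    8.   75.    0.   96. -140.]
up [-0.26  0.01  0.97] [array([-11., -10.,  99.,   2.,  75.,  82.]), array([-11., -11.,  90.,   2.,  86.,  83.]), array([  8.,  -7.,  97.,  -3.,  75., 101.]), array([  8.,  -8.,  88.,  -3.,  85., 101.])]
up [-0.22  0.39  0.9 ] [array([  3.,  -7.,  99., -24.,  76., 103.]), array([  3.,  -9.,  91., -24.,  86.,  99.]), array([ 20.,   2.,  91., -26.,  83., 119.]), array([ 20.,  -0.,  83., -26.,  93., 114.])]
up [-0.26 -0.36  0.9 ] [array([-24.,  -4.,  97.,  26.,  82.,  64.]), array([-24.,  -6.,  89.,  26.,  92.,  68.]), array([ -6.,  -8., 100.,  24.,  75.,  80.]), array([ -6., -10.,  92.,  23.,  85.,  85.])]
1 1 [ -24.    8.   76.    0.   96. -119.]
2 1 [-40. -13.  96.   0.  97. -38.]
3 1 [-46.   8.  75.  -0.  96.  40.]
up [-0.26  0.01  0.97] [array([-11., -10.,  99.,   2.,  75., -98.]), array([-11., -11.,  90.,   2.,  86., -97.]), array([  8.,  -7.,  97.,  -3.,  75., -79.]), array([  8.,  -8.,  88.,  -3.,  85., -79.])]
up [-0.22  0.39  0.9 ] [array([  3.,  -7.,  99., -24.,  76., -77.]), array([  3.,  -9.,  91., -24.,  86., -81.]), array([ 20.,   2.,  91., -26.,  83., -61.]), array([ 20.,  -0.,  83., -26.,  93., -66.])]
up [-0.26 -0.36  0.9 ] [array([ -24.,   -4.,   97.,   26.,   82., -116.]), array([ -24.,   -6.,   89.,   26.,   92., -112.]), array([  -6.,   -8.,  100.,   24.,   75., -100.]), array([ -6., -10.,  92.,  23.,  85., -95.])]
```

```bash
python3 - <<'E'
from tubes import *
look()
assert .02<pick(1,0)<.028
a=place(4,0); free(*a)
look()
E
```

```text
1 [ 0.5741 -0.2239  0.012 ] len 0.1688 yaw 4.6
2 [ 0.3928 -0.2799  0.012 ] len 0.1649 yaw -91.5
3 [ 0.4565 -0.4192  0.012 ] len 0.167 yaw -175.7
changes (800px): [((np.int64(597), np.int64(57)), np.int32(24))]
grab t 47.8 F [ 1.4 -1.3 -1.9] T [-0.11  0.02  0.04] open 0.0234 tcp [ 0.582  -0.2233  0.188 ]
above t 51.3 F [ 0.4 -0.5 -1.2] T [ 0.09  0.21 -0.03] open 0.0229 tcp [0.5471 0.1007 0.2934]
0.012 t 51.8 F [-0.1 -0.  -1.8] T [0.02 0.17 0.  ] open 0.023 tcp [0.5468 0.1008 0.2839]
0.006 t 52.2 F [ 0.1 -0.3 -2.2] T [ 0.02  0.24 -0.06] open 0.0232 tcp [0.5468 0.1008 0.2779]
0.003 t 52.6 F [-1.  -0.5 -2. ] T [ 0.07  0.23 -0.  ] open 0.023 tcp [0.5467 0.1008 0.2749]
0.001 t 53.0 F [-0.3  0.2 -1.8] T [0.01 0.24 0.04] open 0.023 tcp [0.5467 0.1008 0.2729]
0 t 53.4 F [ 0.5  0.1 -1.4] T [0.08 0.16 0.03] open 0.0226 tcp [0.5468 0.1008 0.272 ]
-0.001 t 53.8 F [-5.3 -0.2  5.5] T [-0.11  0.6  -0.03] open 0.0234 tcp [0.5467 0.1008 0.2717]
-0.003 t 54.2 F [-1.3  0.7  6.2] T [-0.02  0.09 -0.03] open 0.023 tcp [0.5441 0.1009 0.271 ]
-0.005 t 54.6 F [ 0.2 -0.7  5.2] T [-0.02 -0.06 -0.01] open 0.0234 tcp [0.5421 0.101  0.2705]
free t 55.9 F [ 0.5  0.9 -0.2] T [0.03 0.2  0.01] open 0.0877 tcp [0.5419 0.101  0.2696]
changes (800px): [((np.int64(573), np.int64(36)), np.int32(1402))]
```

```bash
sed -i 's/if (F2-F)@ax>5: break/if F2[0]>4: break/; s/(-.003,-.005,-.006,-.007,-.008)/(-.003,-.005,-.006,-.007,-.008,-.009)/' tubes.py
python3 - <<'E'
from tubes import *
assert .02<pick(3,1)<.028
a=place(2,1); free(*a)
look(); snap("scene","s2"); cv2.imwrite("pics/m2.png",np.hstack([cv2.resize(load("s2")["frame"][150:270,150:330,::-1],(450,300),interpolation=cv2.INTER_CUBIC),cv2.resize(cv2.imread("pics/tb_now.png"),(350,300))]))
E
```

```text
1 [ 0.5741 -0.2239  0.012 ] len 0.1688 yaw 4.6
2 [ 0.3928 -0.2799  0.012 ] len 0.1649 yaw -91.5
3 [ 0.4565 -0.4192  0.012 ] len 0.167 yaw -175.7
grab t 63.5 F [-0.  -0.1 -0.1] T [-0.06 -0.09  0.01] open 0.0231 tcp [ 0.4485 -0.4198  0.188 ]
above t 67.7 F [-0.3 -0.2 -1. ] T [ 0.07  0.06 -0.  ] open 0.0227 tcp [ 0.5409 -0.0071  0.2934]
0.012 t 68.2 F [-0.1  0.  -1.5] T [0.05 0.06 0.1 ] open 0.0231 tcp [ 0.5406 -0.0071  0.284 ]
0.006 t 68.6 F [-0.6 -0.7 -1.9] T [0.07 0.   0.01] open 0.0228 tcp [ 0.5406 -0.0071  0.2779]
0.003 t 69.0 F [-1.1 -0.1 -1.1] T [ 0.03  0.01 -0.02] open 0.0235 tcp [ 0.5406 -0.0071  0.2749]
0.001 t 69.4 F [-0.2 -0.9 -1.5] T [-0.03  0.07 -0.08] open 0.0232 tcp [ 0.5406 -0.0072  0.2728]
0 t 69.8 F [ 0.3 -1.3 -1.6] T [-0.24 -0.02 -0.2 ] open 0.023 tcp [ 0.5407 -0.0072  0.272 ]
-0.001 t 70.2 F [-4.4 -1.9  5.5] T [-0.28  0.38 -0.14] open 0.0233 tcp [ 0.5406 -0.0072  0.2718]
-0.003 t 70.6 F [-1.1 -2.3  5.5] T [-0.28 -0.   -0.18] open 0.0229 tcp [ 0.5379 -0.007   0.2711]
-0.005 t 71.0 F [ 0.5 -3.   6.1] T [-0.34 -0.2  -0.21] open 0.0231 tcp [ 0.536  -0.0069  0.2707]
-0.006 t 71.4 F [ 0.7 -1.5  6.4] T [-0.35 -0.36 -0.22] open 0.0232 tcp [ 0.5352 -0.0068  0.2704]
-0.007 t 71.8 F [ 1.4 -2.8  5.9] T [-0.34 -0.41 -0.2 ] open 0.0231 tcp [ 0.5342 -0.0068  0.2702]
-0.008 t 72.2 F [ 1.  -3.5  5.5] T [-0.37 -0.43 -0.26] open 0.0233 tcp [ 0.5332 -0.0067  0.2699]
-0.009 t 72.6 F [ 1.  -3.5  5.2] T [-0.37 -0.48 -0.21] open 0.0234 tcp [ 0.5323 -0.0067  0.2697]
free t 73.9 F [ 0.2 -0.5  0.1] T [ 0.04 -0.08 -0.03] open 0.0878 tcp [ 0.5319 -0.0066  0.2685]
changes (800px): [((np.int64(574), np.int64(36)), np.int32(1366)), ((np.int64(344), np.int64(267)), np.int32(1164))]
```

View pics/m2.png

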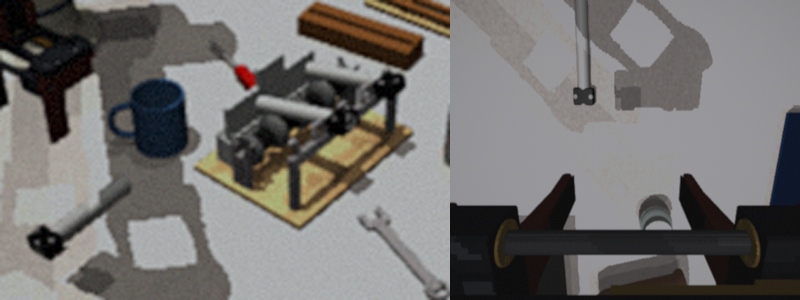

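Both tubes lie in lanes 4 and 2, and the last tube is unmoved. It goes to lane 1, with the hand rolled 22° outward so the opening fingers clear lane 2.

```bash
python3 - <<'E'
from tubes import *
assert .02<pick(2,1)<.028
a=place(1,1,22); free(*a)
r.reach([.55,-.045,.40],[180,0,90]); r.wait(.2); p=snap("wrist","fin")
st(); cv2.imwrite("pics/fin_z.png",cv2.resize(p["frame"][:235,130:442,::-1],None,fx=2.5,fy=2.5,interpolation=cv2.INTER_CUBIC))
E
```

```text
1 [ 0.5741 -0.2239  0.012 ] len 0.1688 yaw 4.6
2 [ 0.3928 -0.2799  0.012 ] len 0.1649 yaw -91.5
3 [ 0.4565 -0.4192  0.012 ] len 0.167 yaw -175.7
grab t 80.4 F [ 0.  -0.2 -0.1] T [ 0.01 -0.11  0.  ] open 0.0235 tcp [ 0.3926 -0.2879  0.188 ]
above t 83.8 F [ 0.4  0.5 -1.6] T [-0.23  0.09 -0.  ] open 0.0231 tcp [ 0.5374 -0.1271  0.281 ]
0.012 t 84.3 F [ 0.2 -0.3 -2. ] T [-0.26  0.13  0.03] open 0.0236 tcp [ 0.5372 -0.127   0.2716]
0.006 t 84.8 F [ 0.1  0.1 -2.3] T [-0.17  0.08 -0.01] open 0.0233 tcp [ 0.5372 -0.127   0.2655]
0.003 t 85.2 F [-0.5 -1.1 -1.8] T [-0.2   0.13  0.04] open 0.023 tcp [ 0.5371 -0.127   0.2625]
0.001 t 85.6 F [ 0.3 -0.6 -1.2] T [-0.24  0.11  0.02] open 0.0229 tcp [ 0.5371 -0.127   0.2605]
0 t 86.0 F [ 0.6 -0.2  0.3] T [-0.26 -0.04 -0.11] open 0.0231 tcp [ 0.5372 -0.127   0.2597]
-0.001 t 86.4 F [-3.1 -1.2  5.2] T [0.14 0.3  0.15] open 0.0232 tcp [ 0.5372 -0.127   0.2596]
-0.003 t 86.8 F [-1.4 -1.5  4.7] T [ 0.08 -0.02 -0.02] open 0.023 tcp [ 0.5344 -0.1269  0.2588]
-0.005 t 87.2 F [-0.6 -0.4  5.8] T [ 0.05 -0.25 -0.09] open 0.023 tcp [ 0.5325 -0.1268  0.2583]
-0.006 t 87.6 F [ 0.7 -2.   4.7] T [ 0.1  -0.26 -0.05] open 0.0233 tcp [ 0.5316 -0.1267  0.2581]
-0.007 t 88.0 F [ 1.5 -1.2  5.2] T [ 0.04 -0.17 -0.09] open 0.0233 tcp [ 0.5307 -0.1267  0.2578]
-0.008 t 88.4 F [ 0.8 -0.4  5.6] T [ 0.06 -0.3  -0.15] open 0.0233 tcp [ 0.5297 -0.1267  0.2576]
-0.009 t 88.8 F [ 0.9 -1.1  5.4] T [ 0.1  -0.31 -0.14] open 0.0232 tcp [ 0.5287 -0.1266  0.2573]
free t 90.1 F [-0.1  0.5 -0.2] T [-0.18  0.01  0.01] open 0.0879 tcp [ 0.5284 -0.1265  0.2562]
 t 93.1 F [-0.   0.6 -0.5] T [ 0.   -0.09  0.03] open 0.0879 tcp [ 0.5499 -0.0453  0.3999]
```

View pics/fin_z.png

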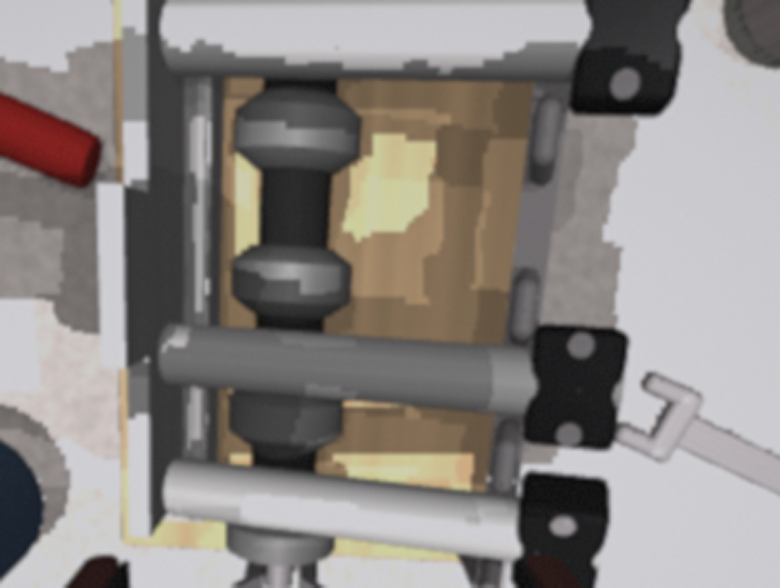

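All three tubes lie across the roller and the rail, clamps uphill. Their plain ends are at about x=162 in the crop, next to the plate face. I'll measure those end gaps.

```bash
python3 - <<'E'
from tubes import *
p=load("fin")
def rk(X,Y,z): return (RZ.inv().apply(ray(p,130+X/2.5,Y/2.5,z)-ORG)*1000).round(1)
for n,X,Y in[("L4",160,25),("L2",161,350),("L1",165,486)]: print(n,"end top",rk(X,Y,.088))
for X,Y in[(150,100),(128,270),(152,440)]: print("plate top edge", rk(X,Y,.132 if Y==270 else .102))
for X,Y in[(590,30),(532,385),(522,515)]: print("clamp low face", rk(X,Y,.125))
for X,Y in[(625,385),(606,520)]: print("clamp end", rk(X,Y,.145))
E
```

```text
1 [ 0.5741 -0.2239  0.012 ] len 0.1688 yaw 4.6
2 [ 0.3928 -0.2799  0.012 ] len 0.1649 yaw -91.5
3 [ 0.4565 -0.4192  0.012 ] len 0.167 yaw -175.7
L4 end top [-95.4  84.2  88. ]
L2 end top [-95.2 -24.6  88. ]
L1 end top [-93.7 -77.9  88. ]
plate top edge [-95.8  58.6 102. ]
plate top edge [-96.5   5.1 132. ]
plate top edge [-95.7 -56.1 102. ]
clamp low face [ 38.4  80.8 125. ]
clamp low face [ 35.2 -24.5 125. ]
clamp low face [ 37.7 -70.  125. ]
clamp end [ 57.9 -20.  145. ]
clamp end [ 59.  -63.7 145. ]
```

The end gaps read as 0 to 2 mm, within the measuring error. I'll give each clamp a gentle, guarded push so every tube sits against the plate.

```bash
python3 - <<'E'
from tubes import *
R=down(YAW); u=RZ.apply([1,0,0])
r.grab(10)
for lane,y in ((4,81),(2,-27),(1,-81)):
    reach(rack(100,y,240),R); lin(rack(100,y,131),R,.15); r.wait(.15)
    F0=r.sense()["contact_force"]@u
    for x in np.arange(88,68,-1.):
        lin(rack(x,y,131),R,.04); r.wait(.08)
        f=r.sense()["contact_force"]@u-F0
        if x<86: print(lane,x,round(f,1),end="; ")
        if f>6: break
    print(); lin(rack(100,y,131),R,.1); lin(rack(100,y,240),R,.2)
r.reach([.55,-.045,.40],[180,0,90]); r.let_go(); r.wait(.2); p=snap("wrist","fin2"); st()
r.reach([.48,-.40,.47],[180,0,90]); s=snap("scene","fin_s")
a=cv2.resize(p["frame"][:235,130:442,::-1],(400,301),interpolation=cv2.INTER_CUBIC);b=cv2.resize(s["frame"][150:255,210:350,::-1],(400,301),interpolation=cv2.INTER_CUBIC)
cv2.imwrite("pics/fin2_z.png",np.hstack([a,b]))
E
```

```text
1 [ 0.5741 -0.2239  0.012 ] len 0.1688 yaw 4.6
2 [ 0.3928 -0.2799  0.012 ] len 0.1649 yaw -91.5
3 [ 0.4565 -0.4192  0.012 ] len 0.167 yaw -175.7
4 85.0 0.4; 4 84.0 0.9; 4 83.0 -0.3; 4 82.0 -0.2; 4 81.0 1.4; 4 80.0 4.2; 4 79.0 7.2; 
2 85.0 -0.1; 2 84.0 -0.2; 2 83.0 -0.6; 2 82.0 0.2; 2 81.0 0.2; 2 80.0 4.5; 2 79.0 7.5; 
1 85.0 -0.6; 1 84.0 -0.3; 1 83.0 -0.1; 1 82.0 3.0; 1 81.0 6.1; 
 t 116.2 F [-0.4  0.2  0. ] T [-0.05 -0.11  0.02] open 0.0877 tcp [ 0.55  -0.045  0.4  ]
```

View pics/fin2_z.png

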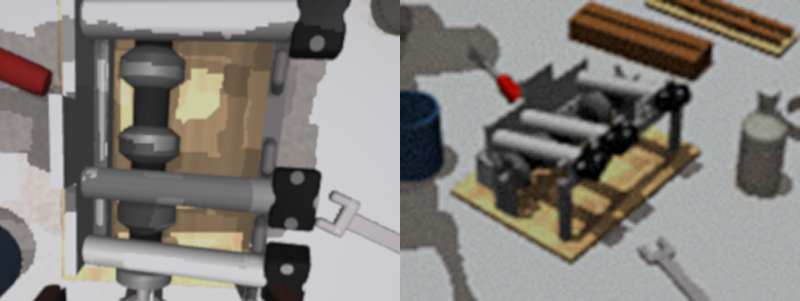

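All three pushes met a stiff stop at once, so the tubes are against the plate. The final view shows everything in place, so I'm handing in.

```bash
python3 -c "
from station import r
print(r.hand_in())"
```

```text
the job is handed in; nothing more can be done
None
```

The rack is loaded and the job was handed in at about 117 s of the 208 s allowed. I did it in the order asked:

- **Roller:** it went into both dropouts and bottomed out at the expected height, with no side force.
- **Stop plate:** it stopped on the slot floor at the expected height, tab up.
- **Tubes:** only three were on the bench. They are in lanes 4, 2 and 1, lying across the roller and the rail, clamps uphill and plain ends against the plate.

**Last checks:**
- **End gaps:** the camera put them at 0–2 mm, which is no finer than its own error. A gentle push on each clamp met a stiff stop within about 1 mm.
- **Final pictures:** these showed all three tubes, the roller and the plate in place. The bystanders in view appeared unmoved; I did not measure them.
- **Side force:** the lane 2 tube showed a small side force of about 3 N while it was slid down. It was gone once released.
- **Clamp angle:** the lane 1 tube was released with its clamp rolled about 22°, because the hand had to lean to clear lane 2.

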